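# Shift a tape roll to the other folding peg

### The arm

A 6-joint arm with a two-finger parallel gripper is mounted at the origin on a cart in front of the work surface, level with it; the furniture and walls round the work are solid. World frame = base frame: x ahead of the robot, y to its left, z up, the work surface at z = 0. Lengths are in m, angles in rad, forces in N, time in s.
With the tool pointing down it reaches from about 0.35 to 0.85 m from the base axis. Payload 8.1 kg.
Tool frame: the origin (TCP) lies midway between the tips of the shut fingers; the grasp point (between the pads) lies 19 mm behind it; z points along the fingers, y is the line along which they close (so a half turn about z gives the same grasp; the last joint's range is limited). The gripper opens to 93 mm and grips with 3 to 60 N. Pads are 15 mm wide; open, the fingers measure 128 mm over their backs; the gripper's body (75 mm by 188 mm) begins 65 mm behind the grasp point.
Start: joints at [-1.278, 0.13, 1.488, -0, 1.523, -0.085], TCP at [0.221, -0.558, 0.219] pointing down, gripper open.
Joint ranges: [-2.96, 2.96], [-0.89, 2.26], [0.02, 2.5], [-1.34, 4.48], [0, 2.73], [-2.66, 2.66]. Speed limits (rad/s): [2.39, 2.39, 2.79, 3.14, 3.14, 3.14].

### API

Orientations are given as a rotation vector (axis times angle).
In Python, from plant import read_state, read_camera, camera_model, close_job gives the robot as it stands. The module is installed in compiled form; this text tells all that it offers.
- The arm moves only by the tool carry_out, never from a script. Its argument "moves" is a list of rows, each an object of numbers: "jaw": the finger opening in m, from 0 to 0.093; "dx", "dy", "dz": the shift along the tool's x, y, z in m; "yaw": the turn about the tool's z in rad. In form: [{"jaw": .., "dx": .., "dy": .., "dz": .., "yaw": ..}, ...]. A call has 1 to 8 rows; each row shifts and turns the commanded pose from where the row before left it, along the tool's axes as they then stand; what a row does not reach is not made up. A row lasts 1/8 s, in which the tool goes at most 62.5 mm and 10.7 degrees, less where a joint would pass 70% of its speed; a pose out of reach is approached as far as the arm can. A call is refused whole if a number of a shift passes 0.0625 or a number of a turn 0.188, either way. A call with a gripper value outside its range is refused whole. The fingers move at their own pace and stop on an object; "grip_force" is the grip in N (left out, the last holds). Time passes only in rows, so rows that do not move let the fingers close. It gives the time, the measured TCP pose, the force, the opening and the grip force at its end, in the units of the state.
- read_state(): the state, without advancing time (a new reading comes with each control period).
- read_camera(name): name is "side" or "top"; returns the picture (400x640x3 uint8, red, green, blue); there is no depth.
- camera_model(name): a dict with "camera_matrix" (3x3 intrinsics, pixels), "view" (4x4, takes a point from world to camera coordinates). Camera axes: x right, y up, looking along -z (the intrinsics and any distortion apply to the point x, -y, -z); pixel columns grow to the right and rows downward; lengths in m; the calibration is good to about 2 mm. A picture is of the moment at which its call begins. camera_model takes no time and is no camera call.
- close_job(): hands the job in; it is judged then, once.
The state is a dict: "t": time; "q": joint angles; "dq": joint speeds; "joint_torque": joint torques, N m; "tool_pos": TCP position; "orientation": TCP orientation; "force": force on the tool from outside, world axes, zero at the start; "wrist_torque": the same for the moment, N m; "opening": finger opening in m; "gripper_force": force on a finger pad.
Only numpy, scipy, OpenCV 4.12 (cv2) and the standard library are available. Lean on these libraries where they do the work, as an engineer would, in place of code of your own. Each camera call takes 0.05 s, during which the arm holds its last target. There are 200 camera calls.

### The job

Move the big roll of kraft paper tape to the other peg of the wooden rack: push that folded peg fully out to its stop, slide the roll onto it and press it home against the peg's rubber-faced collar with about a kilogram's push. Then push the emptied peg flat against its panel, so that nobody catches a sleeve on it. Push the pegs with the fingertips without clamping the polished dowels or forcing their stops (two kilograms at most), and leave the small stock on and beside the rack where it is.

Things in the scene. Friction and masses are not known exactly. Their poses are not given: they have to be found in the camera images.
- tape_roll: roll of kraft paper tape on a card core, 60 mm across and 36 mm wide, with a 25.5 mm bore right through; about 120 g. The origin is its centre, x its axis. At the start it hangs loosely on the peg that stands out, its axis about 1.8 mm below the peg's
- loaded_peg (a joint): hinge of the peg that stands out and carries the roll at the start: a polished wooden dowel 22 mm thick with a round nose, its tip 93 mm from the upright hinge pin about which it swings level. Value in rad: 0 folded flat along its panel, 1.571 fully out; stops and stiffness as the other
- spare_peg (a joint): hinge of the other, empty peg, the same dowel, which starts folded or nearly so. Value in rad: 0 folded flat along its panel, 1.571 fully out, square to it, with a firm, unyielding stop at each end. The hinge is stiff and stays where it is left: turning it takes 0.35 N m, which is 5 N pushed 70 mm out
- loaded_pivot (a point): point on the loaded peg's hinge pin, level with the peg's axis. x into the panel, y along it, z up: the fully out peg points along -x, the folded one along +y. The panel's face is 22 mm behind (+x), its top 27 mm higher, but from 32 mm along +y onward it is cut down to 36 mm below the axis, so that a finger can reach behind the folded peg from above
- spare_pivot (a point): point on the spare peg's hinge pin, level with the peg's axis. x into the panel, y along it, z up: the fully out peg points along -x, the folded one along +y. The panel's face is 22 mm behind (+x), its top 27 mm higher, but from 32 mm along +y onward it is cut down to 36 mm below the axis, so that a finger can reach behind the folded peg from above
- loaded_seat (a point): point on the axis of the loaded peg, 20 mm from the hinge pin, that turns with the peg: y points along the peg to its tip. The face of this peg's collar (32 mm across) is here
- spare_seat (a point): point on the axis of the spare peg, 20 mm from the hinge pin, that turns with the peg: y points along the peg to its tip. This peg's collar (32 mm across, rubber-faced, firmly clamped) was set for another roll: its face stands anywhere from 0 to 16 mm from this point towards the tip. That is not measured: feel for it with the roll, or look
- washi_roll_1: roll of washi tape, 48 mm across, 15 mm high, lying on the rack's foot board; a bystander. Origin at the centre of its underside
- stamp_b: hand stamp, 24 x 36 x 66 mm, standing on the rack's foot board; a bystander. Origin at the centre of its underside
- eraser: eraser, 21 x 45 x 12 mm, on the rack's foot board; a bystander. Origin at the centre of its underside
- stapler: stapler, 36 x 135 x 49 mm, on the table right of the rack; a bystander. Origin at the centre of its underside
- stamp_a: hand stamp, 24 x 36 x 66 mm, on the table right of the rack; a bystander. Origin at the centre of its underside

How it is judged:
By the outcome, as a careful person would: the job done as asked, in the order asked, and still so for the second after the job is handed in, with the robot touching nothing.
It also fails if it takes over 72 s, if anything falls off the work surface, if the arm or the gripper's body presses on something with over 40 N, if the wrist force passes 120 N, or if a joint passes its speed limit or range.

## Working session

There is one attempt and no reset: what is moved stays moved. The work goes in short steps, Python scripts to look and compute and a tool call to move; the robot and the scene stay as the last step left them, time stands still between calls to the robot, and variables do not carry over. Pictures are saved under pics/ and viewed, at most 10 in all, crops included, and the job is handed in when it is done.

Besides the shell and the picture viewer there is one more tool, called after "Emit:" as name([rows], argument=value, ...), one row to a line, values as JSON. carry_out: Moves the arm, as the interface text tells. Its arguments: {"type":"object","properties":{"moves":{"type":"array","items":{"type":"object","properties":{"jaw":{"type":"number"},"dx":{"type":"number"},"dy":{"type":"number"},"dz":{"type":"number"},"yaw":{"type":"number"}}}},"grip_force":{"type":"number"}},"required":["moves"]}

```bash
mkdir -p pics; cat > h.py <<'E'
import numpy as np, cv2
from plant import *
def snap(n,f,crop=None,s=1):
    im=read_camera(n)[:,:,::-1]
    cv2.imwrite(f'pics/{f}_full.png',im)
    if crop: im=im[crop[1]:crop[3],crop[0]:crop[2]]
    cv2.imwrite(f'pics/{f}.png',cv2.resize(im,None,fx=s,fy=s,interpolation=cv2.INTER_CUBIC))
def ray(n,u,v):
    m=camera_model(n);K=np.array(m['camera_matrix']);V=np.array(m['view'])
    d=np.linalg.inv(K)@[u,v,1]; d=d*[1,-1,-1]
    R=V[:3,:3]; return -R.T@V[:3,3], R.T@d
def atz(n,u,v,z):
    o,d=ray(n,u,v); return o+d*(z-o[2])/d[2]
def proj(n,p):
    m=camera_model(n);K=np.array(m['camera_matrix']);V=np.array(m['view'])
    c=V[:3,:3]@p+V[:3,3]; c=c*[1,-1,-1]; q=K@c; return q[:2]/q[2]
def tri(uv1,uv2):
    o1,d1=ray('side',*uv1);o2,d2=ray('top',*uv2)
    A=np.stack([d1,-d2],1);s=np.linalg.lstsq(A,o2-o1,rcond=None)[0]
    a,b=o1+d1*s[0],o2+d2*s[1]; return (a+b)/2,np.linalg.norm(a-b)
E
python3 - <<'E'
from h import *
snap('side','s0');snap('top','t0')
for n in('side','top'):
    m=camera_model(n);print({k:np.round(v,3).tolist() if not isinstance(v,str) else v for k,v in m.items()}); print(ray(n,320,200))
print(read_state())
E
```

```text
{'camera_matrix': [[517.955, 0.0, 328.025], [0.0, 517.955, 191.53], [0.0, 0.0, 1.0]], 'view': [[-0.992, -0.124, -0.022, 0.549], [0.048, -0.532, 0.846, -0.032], [-0.117, 0.838, 0.533, -1.283], [0.0, 0.0, 0.0, 1.0]]}
(array([0.39608202, 1.12620251, 0.72305995]), array([ 0.13148761, -0.82721788, -0.54674408]))
{'camera_matrix': [[456.81, 0.0, 315.099], [0.0, 456.81, 203.925], [0.0, 0.0, 1.0]], 'view': [[0.023, -1.0, -0.021, 0.162], [0.99, 0.02, 0.141, -0.546], [-0.14, -0.024, 0.99, -1.039], [0.0, 0.0, 0.0, 1.0]]}
(array([0.39118297, 0.14739292, 1.10848279]), array([ 0.14924794,  0.01348338, -0.98880342]))
{'t': 0.1, 'q': array([-1.27838405e+00,  1.31105516e-01,  1.48916002e+00, -4.73453242e-05,
        1.52298280e+00, -8.54086352e-02]), 'dq': array([-2.09578750e-03,  3.22960335e-05, -1.89617375e-03, -6.40564776e-04,
        3.65715816e-04,  4.01000421e-06]), 'joint_torque': array([ 1.33784113e-03, -5.61339855e+01, -4.93096876e+01,  7.68972980e-02,
        2.89613474e-02, -4.34585854e-05]), 'tool_pos': array([ 0.22119029, -0.5571958 ,  0.21768615]), 'orientation': array([-3.08408849e+00, -5.89651264e-01,  3.42406086e-04]), 'force': array([-0.63108766, -0.41474753, -0.24746145]), 'wrist_torque': array([-0.019649  , -0.01810273,  0.03651078]), 'gripper_force': 0.0, 'opening': 0.09300908929982342}
```

View pics/s0.png

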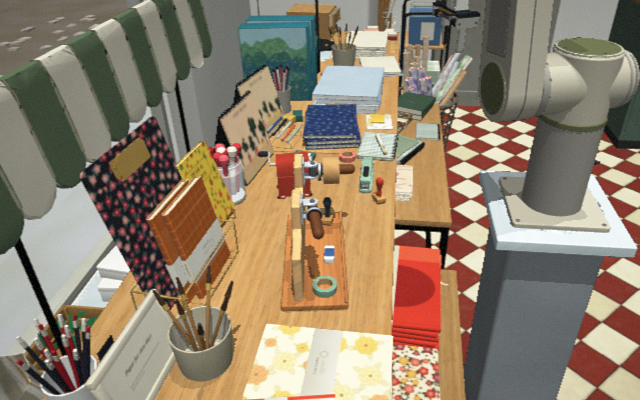

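View pics/t0.png

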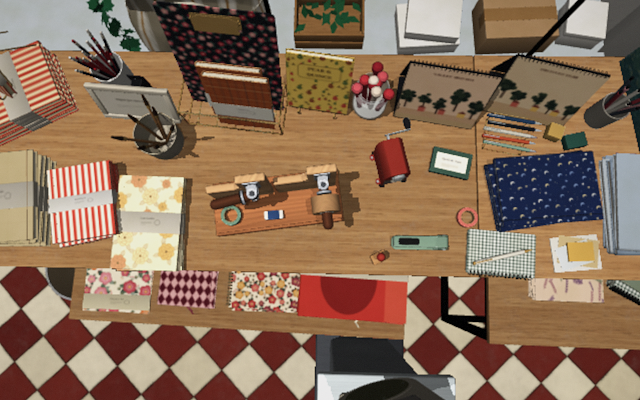

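Side view: rack at (270-355, 150-310). Top view: rack at (205-350, 160-235), with the loaded peg on the right (roll ~(326,205)) and the spare peg on the left (~(245,190)). Next, enlarged crops of both.

```bash
python3 - <<'E'
import cv2
a=cv2.imread('pics/s0_full.png')[140:315,255:415];b=cv2.imread('pics/t0_full.png')[155:245,200:350]
cv2.imwrite('pics/s1.png',cv2.resize(a,(480,525),interpolation=cv2.INTER_CUBIC)) #x3
cv2.imwrite('pics/t1.png',cv2.resize(b,(750,450),interpolation=cv2.INTER_CUBIC)) #x5
E
```

```text
(no output)
```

View pics/s1.png

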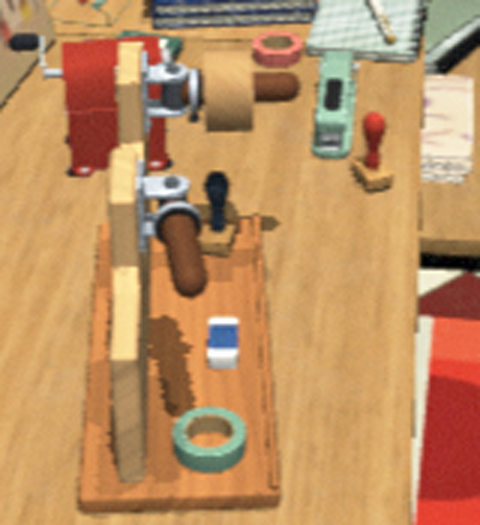

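View pics/t1.png

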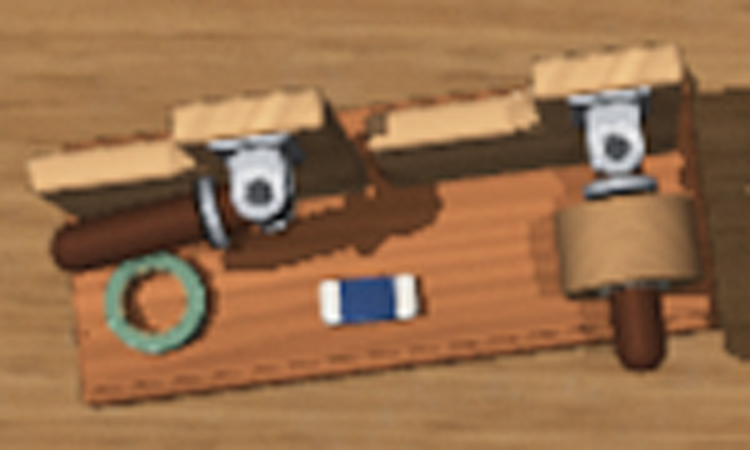

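Crop positions in full pixels. Top: loaded pin (323.4,184.6), loaded tip (328,228), spare pin (252,193), spare tip (211,204). Side: loaded pin about (315,162), loaded tip (354,169), spare pin about (311,201), spare tip (319,237).

```bash
python3 - <<'E'
from h import *
S=lambda u,v:(255+u/3,140+v/3); T=lambda u,v:(200+u/5,155+v/5)
P=[('lpin',(180,66),(617,148)),('ltip',(297,86),(640,367)),('spin',(168,184),(260,190)),('stip',(190,288),(55,248)),
 ('panelL right top front',(141,44),(684,82)),('panelS right-top front',(137,146),(325,118)),('panelS cut far corner front',(141,438),(38,190)),('roll top mid',(228,54),(628,205)),
 ('scollar top',(176,208),(208,180)),('lcollar',(193,66),(618,180))]
for n,a,b in P: print(n,*[np.round(x,4) for x in tri(S(*a),T(*b))])
print('washi',atz('top',*T(155,302),.03),atz('top',*T(155,302),.02)); print('foot corner', tri(S(276,500),T(88,403)))
print('eraser',atz('top',*T(368,300),.03))
print('stampb',tri(S(217,180),T(312,190)))
E
```

```text
lpin [0.5612 0.1536 0.1787] 0.0052
ltip [0.4748 0.1424 0.1594] 0.0004
spin [0.5445 0.3019 0.1741] 0.0007
stip [0.5193 0.39   0.1588] 0.0016
panelL right top front [0.5918 0.1265 0.1804] 0.0001
panelS right-top front [0.5711 0.2743 0.1847] 0.0038
panelS cut far corner front [0.5535 0.4226 0.0664] 0.0123
roll top mid [0.5313 0.1484 0.1879] 0.0145
scollar top [0.5423 0.3237 0.1716] 0.0119
lcollar [0.5498 0.153  0.1785] 0.0013
washi [0.5125924  0.37361341 0.03      ] [0.51371814 0.37571099 0.02      ]
foot corner (array([0.46531508, 0.40849676, 0.00751258]), np.float64(0.00013133085003908237))
eraser [0.51564931 0.2718059  0.03      ]
stampb (array([0.53063829, 0.28036488, 0.16705277]), np.float64(0.02975010140707644))
```

```bash
cat >> h.py <<'E'
from scipy.spatial.transform import Rotation as Ro
PSI=.112; EX=np.array([np.cos(PSI),np.sin(PSI),0]); EY=np.array([-np.sin(PSI),np.cos(PSI),0])
def go(x,y,z,psi=None):
    s=read_state();R=Ro.from_rotvec(s['orientation']).as_matrix();p0=np.arctan2(R[1,0],R[0,0])
    psi=p0 if psi is None else psi
    D=np.array([x,y,z])-s['tool_pos'];c,n=np.cos(psi),np.sin(psi)
    print('t',round(s['t'],2),'pos',s['tool_pos'].round(4),'psi',round(p0,4),'q6',s['q'][5].round(2),'F',s['force'].round(1),
     '| yaw',round(p0-psi,4),'then dx,dy,dz',(np.array([D[0]*c+D[1]*n,D[0]*n-D[1]*c,-D[2]])).round(4))
E
python3 -c "
from h import *
go(.5484,.3758,.27,.28)"
```

```text
t 0.1 pos [ 0.2212 -0.5572  0.2177] psi 0.3778 q6 -0.09 F [-0.6 -0.4 -0.2] | yaw 0.0978 then dx,dy,dz [ 0.5723 -0.8062 -0.0523]
```

Emit:
carry_out([
  {"jaw": 0, "yaw": 0.098, "dz": -0.05},
  {"jaw": 0, "dx": 0.0336, "dy": -0.0474},
  {"jaw": 0, "dx": 0.0336, "dy": -0.0474},
  {"jaw": 0, "dx": 0.0336, "dy": -0.0474},
  {"jaw": 0, "dx": 0.0336, "dy": -0.0474},
  {"jaw": 0, "dx": 0.0336, "dy": -0.0474},
  {"jaw": 0, "dx": 0.0336, "dy": -0.0474},
  {"jaw": 0, "dx": 0.0336, "dy": -0.0474},
], grip_force=5)

```text
invalid input at $.moves[0]: expected keys jaw, dx, dy, dz, yaw
```

Emit:
carry_out([
  {"jaw": 0, "dx": 0.0336, "dy": -0.0474},
  {"jaw": 0, "dx": 0.0336, "dy": -0.0474},
  {"jaw": 0, "dx": 0.0336, "dy": -0.0474},
  {"jaw": 0, "dx": 0.0336, "dy": -0.0474},
  {"jaw": 0, "dx": 0.0336, "dy": -0.0474},
  {"jaw": 0, "dx": 0.0336, "dy": -0.0474},
  {"jaw": 0, "dx": 0.0336, "dy": -0.0474},
  {"jaw": 0},
])

```text
invalid input at $.moves[0]: expected keys jaw, dx, dy, dz, yaw
```

```bash
python3 -c "
from h import *
go(.5484,.3758,.20,.28)"
```

```text
t 0.1 pos [ 0.2212 -0.5572  0.2177] psi 0.3778 q6 -0.09 F [-0.6 -0.4 -0.2] | yaw 0.0978 then dx,dy,dz [ 0.5723 -0.8062  0.0177]
```

All keys are required in every row.

Emit:
carry_out([
  {"jaw": 0, "dx": 0, "dy": 0, "dz": -0.05, "yaw": 0.098},
  {"jaw": 0, "dx": 0.0336, "dy": -0.0474, "dz": 0, "yaw": 0},
  {"jaw": 0, "dx": 0.0336, "dy": -0.0474, "dz": 0, "yaw": 0},
  {"jaw": 0, "dx": 0.0336, "dy": -0.0474, "dz": 0, "yaw": 0},
  {"jaw": 0, "dx": 0.0336, "dy": -0.0474, "dz": 0, "yaw": 0},
  {"jaw": 0, "dx": 0.0336, "dy": -0.0474, "dz": 0, "yaw": 0},
  {"jaw": 0, "dx": 0.0336, "dy": -0.0474, "dz": 0, "yaw": 0},
  {"jaw": 0, "dx": 0.0336, "dy": -0.0474, "dz": 0, "yaw": 0},
], grip_force=5)

```text
t: 1.1
tool_pos: [0.3558, -0.172, 0.2684]
orientation: [-3.111, -0.437, -0.0]
force: [0.6, -0.8, -0.2]
opening: 0.018
gripper_force: 0.0
```

Emit:
carry_out([
  {"jaw": 0, "dx": 0.0336, "dy": -0.0474, "dz": 0, "yaw": 0},
  {"jaw": 0, "dx": 0.0336, "dy": -0.0474, "dz": 0, "yaw": 0},
  {"jaw": 0, "dx": 0.0336, "dy": -0.0474, "dz": 0, "yaw": 0},
  {"jaw": 0, "dx": 0.0336, "dy": -0.0474, "dz": 0, "yaw": 0},
  {"jaw": 0, "dx": 0.0336, "dy": -0.0474, "dz": 0, "yaw": 0},
  {"jaw": 0, "dx": 0.0336, "dy": -0.0474, "dz": 0, "yaw": 0},
  {"jaw": 0, "dx": 0.0336, "dy": -0.0474, "dz": 0, "yaw": 0},
  {"jaw": 0, "dx": 0, "dy": 0, "dz": 0, "yaw": 0},
])

```text
t: 2.1
tool_pos: [0.4898, 0.2133, 0.2668]
orientation: [-3.11, -0.445, 0.005]
force: [-0.8, -0.0, -0.6]
opening: 0.0003
gripper_force: 0.0
```

```bash
python3 -c "
from h import *
go(.5484,.3758,.20,.28)"
```

```text
t 2.1 pos [0.4898 0.2133 0.2668] psi 0.2842 q6 1.6 F [-0.8 -0.  -0.6] | yaw 0.0042 then dx,dy,dz [ 0.1012 -0.14    0.0668]
```

Emit:
carry_out([
  {"jaw": 0, "dx": 0.034, "dy": -0.0467, "dz": 0, "yaw": 0},
  {"jaw": 0, "dx": 0.034, "dy": -0.0467, "dz": 0, "yaw": 0},
  {"jaw": 0, "dx": 0.034, "dy": -0.0467, "dz": 0, "yaw": 0},
  {"jaw": 0, "dx": 0, "dy": 0, "dz": 0.057, "yaw": 0},
  {"jaw": 0, "dx": 0, "dy": 0, "dz": 0, "yaw": 0},
])

```text
t: 2.72
tool_pos: [0.5463, 0.3705, 0.2049]
orientation: [3.106, 0.438, -0.018]
force: [-0.2, -0.6, 0.1]
opening: 0.0005
gripper_force: 0.0
```

```bash
python3 -c "
from h import *
go(.5484,.3758,.14,.28)
snap('top','t2',(190,150,350,250),4)
snap('side','s2',(255,140,415,260),4)"; python3 -c "
import cv2,numpy as np
cv2.imwrite('pics/c2.png',cv2.resize(np.vstack([cv2.imread('pics/t2.png')[:300],cv2.imread('pics/s2.png')[:300]]),(640,600)))"
```

```text
t 2.73 pos [0.5463 0.3705 0.2049] psi 0.2799 q6 1.81 F [-0.2 -0.6  0.1] | yaw -0.0001 then dx,dy,dz [ 0.0035 -0.0046  0.0649]
```

View pics/c2.png

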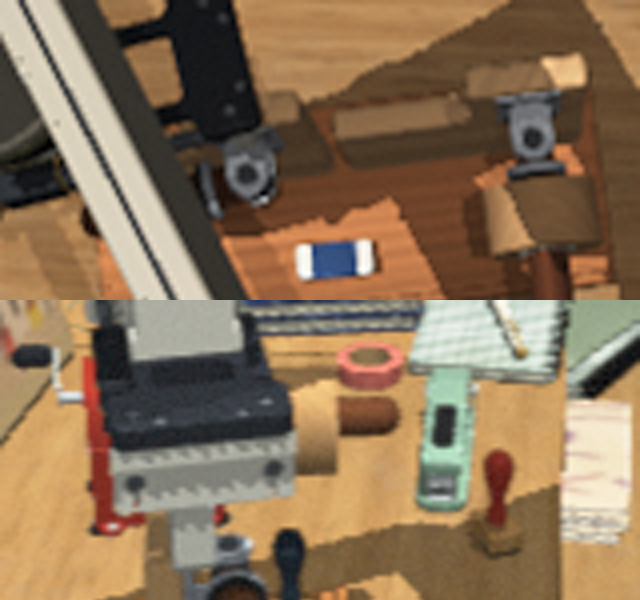

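The finger stands behind (left of, in the side view) the spare peg's collar and nothing else is near it. I'll go down next, checking force.

Emit:
carry_out([
  {"jaw": 0, "dx": 0.006, "dy": -0.004, "dz": 0.02, "yaw": 0},
  {"jaw": 0, "dx": 0, "dy": 0, "dz": 0.015, "yaw": 0},
  {"jaw": 0, "dx": 0, "dy": 0, "dz": 0.01, "yaw": 0},
  {"jaw": 0, "dx": 0, "dy": 0, "dz": 0.01, "yaw": 0},
  {"jaw": 0, "dx": 0, "dy": 0, "dz": 0.01, "yaw": 0},
  {"jaw": 0, "dx": 0, "dy": 0, "dz": 0, "yaw": 0},
])

```text
t: 3.58
tool_pos: [0.5536, 0.378, 0.1453]
orientation: [3.11, 0.438, -0.003]
force: [0.4, -0.0, -0.1]
opening: 0.0
gripper_force: 0.0
```

Emit:
carry_out([
  {"jaw": 0, "dx": -0.003, "dy": 0, "dz": 0, "yaw": 0},
  {"jaw": 0, "dx": -0.002, "dy": 0, "dz": 0, "yaw": 0},
  {"jaw": 0, "dx": 0, "dy": 0, "dz": 0, "yaw": 0},
])

```text
t: 3.95
tool_pos: [0.5494, 0.3771, 0.1472]
orientation: [-3.111, -0.438, -0.001]
force: [-0.5, 1.3, -1.0]
opening: 0.0005
gripper_force: 0.0
```

Emit:
carry_out([
  {"jaw": 0, "dx": -0.004, "dy": 0, "dz": 0.002, "yaw": 0},
  {"jaw": 0, "dx": -0.003, "dy": 0, "dz": 0, "yaw": 0},
  {"jaw": 0, "dx": -0.007, "dy": -0.001, "dz": 0, "yaw": -0.1},
  {"jaw": 0, "dx": -0.0073, "dy": -0.0015, "dz": 0, "yaw": -0.1},
  {"jaw": 0, "dx": -0.0073, "dy": -0.0015, "dz": 0, "yaw": -0.1},
  {"jaw": 0, "dx": -0.0073, "dy": -0.0015, "dz": 0, "yaw": -0.1},
])

```text
t: 4.7
tool_pos: [0.5145, 0.3689, 0.1447]
orientation: [-2.959, -1.052, -0.004]
force: [5.1, 5.4, -3.3]
opening: 0.0006
gripper_force: 3.1
```

```bash
cat >> h.py <<'E'
def rel(px,py,side=1):
    s=read_state();R=Ro.from_rotvec(s['orientation']).as_matrix();d=s['tool_pos']-[px,py,0]
    print('t',round(s['t'],2),'psi',np.arctan2(R[1,0],R[0,0]).round(3),'in tool axes from pin x,y',(R.T@[d[0],d[1],0])[:2].round(4),'z',s['tool_pos'][2].round(4),'F tool',(R.T@s['force']).round(1),'q',s['q'].round(2))
E
python3 -c "
from h import *
rel(.5445,.3019)"
```

```text
t 4.7 psi 0.683 in tool axes from pin x,y [ 0.019  -0.0709] z 0.1447 F tool [ 7.3 -1.   3.3] q [0.54 0.26 1.48 0.   1.4  1.43]
```

Emit:
carry_out([
  {"jaw": 0, "dx": -0.0086, "dy": -0.0018, "dz": 0, "yaw": -0.12},
  {"jaw": 0, "dx": -0.0086, "dy": -0.0018, "dz": 0, "yaw": -0.12},
  {"jaw": 0, "dx": -0.0086, "dy": -0.0018, "dz": 0, "yaw": -0.12},
  {"jaw": 0, "dx": -0.0086, "dy": -0.0018, "dz": 0, "yaw": -0.12},
  {"jaw": 0, "dx": -0.0086, "dy": -0.0018, "dz": 0, "yaw": -0.12},
  {"jaw": 0, "dx": -0.0086, "dy": -0.0018, "dz": 0, "yaw": -0.12},
  {"jaw": 0, "dx": 0, "dy": 0, "dz": 0, "yaw": 0},
])

```text
t: 5.58
tool_pos: [0.4772, 0.3321, 0.1449]
orientation: [-2.403, -2.023, -0.002]
force: [1.2, 2.7, -0.9]
opening: 0.0006
gripper_force: 1.2
```

```bash
python3 -c "
from h import *
rel(.5445,.3019)"
```

```text
t 5.58 psi 1.399 in tool axes from pin x,y [ 0.0183 -0.0714] z 0.1449 F tool [2.9 0.7 0.9] q [0.52 0.13 1.63 0.   1.39 0.69]
```

Emit:
carry_out([
  {"jaw": 0, "dx": -0.0072, "dy": -0.0015, "dz": 0, "yaw": -0.1},
  {"jaw": 0, "dx": -0.0065, "dy": -0.0012, "dz": 0, "yaw": -0.09},
  {"jaw": 0, "dx": -0.0015, "dy": 0, "dz": 0, "yaw": -0.02},
  {"jaw": 0, "dx": -0.001, "dy": 0, "dz": 0, "yaw": -0.014},
])

```text
t: 6.08
tool_pos: [0.4726, 0.3173, 0.1448]
orientation: [-2.164, -2.276, -0.001]
force: [-1.0, 6.0, -0.8]
opening: 0.0007
gripper_force: 3.2
```

Emit:
carry_out([
  {"jaw": 0, "dx": -0.001, "dy": 0, "dz": 0, "yaw": -0.014},
  {"jaw": 0, "dx": -0.001, "dy": 0, "dz": 0, "yaw": -0.014},
])

```text
t: 6.32
tool_pos: [0.4723, 0.3155, 0.1448]
orientation: [-2.131, -2.306, -0.001]
force: [-4.0, 6.9, 0.5]
opening: 0.0006
gripper_force: 3.3
```

```bash
python3 -c "
from h import *
rel(.5445,.3019)"
```

```text
t 6.33 psi 1.65 in tool axes from pin x,y [ 0.0192 -0.0709] z 0.1448 F tool [ 7.2 -3.4 -0.5] q [0.5  0.09 1.67 0.   1.38 0.42]
```

Emit:
carry_out([
  {"jaw": 0, "dx": -0.001, "dy": 0, "dz": 0, "yaw": -0.014},
  {"jaw": 0, "dx": -0.001, "dy": 0, "dz": 0, "yaw": -0.01},
])

```text
t: 6.58
tool_pos: [0.472, 0.3136, 0.1448]
orientation: [-2.103, -2.331, 0.0]
force: [-5.3, 6.7, 2.6]
opening: 0.0005
gripper_force: 3.6
```

Emit:
carry_out([
  {"jaw": 0, "dx": -0.0007, "dy": 0, "dz": 0, "yaw": 0},
])

```text
t: 6.7
tool_pos: [0.472, 0.3129, 0.1447]
orientation: [-2.103, -2.33, 0.001]
force: [-7.3, 7.0, 3.1]
opening: 0.0002
gripper_force: 4.3
```

Emit:
carry_out([
  {"jaw": 0, "dx": -0.0007, "dy": 0, "dz": 0, "yaw": 0},
])

```text
t: 6.82
tool_pos: [0.472, 0.3128, 0.1448]
orientation: [-2.102, -2.33, -0.001]
force: [-6.0, 10.1, 0.9]
opening: 0.0005
gripper_force: 5.7
```

```bash
python3 -c "
from h import *
rel(.5445,.3019)"
```

```text
t 6.83 psi 1.673 in tool axes from pin x,y [ 0.0183 -0.071 ] z 0.1448 F tool [10.7 -4.9 -0.9] q [0.49 0.09 1.67 0.   1.38 0.39]
```

Emit:
carry_out([
  {"jaw": 0, "dx": -0.0005, "dy": 0, "dz": 0, "yaw": 0},
])

```text
t: 6.95
tool_pos: [0.472, 0.3128, 0.1448]
orientation: [-2.102, -2.33, -0.002]
force: [-6.9, 12.7, 0.9]
opening: 0.0005
gripper_force: 6.5
```

```bash
python3 -c "
from h import *
rel(.5445,.3019)"
```

```text
t 6.95 psi 1.674 in tool axes from pin x,y [ 0.0183 -0.071 ] z 0.1448 F tool [13.4 -5.5 -0.8] q [0.49 0.09 1.67 0.   1.38 0.39]
```

Emit:
carry_out([
  {"jaw": 0, "dx": 0.005, "dy": 0, "dz": 0, "yaw": 0},
  {"jaw": 0, "dx": 0.015, "dy": 0, "dz": 0, "yaw": 0},
  {"jaw": 0, "dx": 0, "dy": 0, "dz": -0.05, "yaw": 0},
  {"jaw": 0.093, "dx": 0, "dy": 0, "dz": -0.06, "yaw": 0.18},
  {"jaw": 0.093, "dx": 0, "dy": 0, "dz": 0, "yaw": 0.18},
  {"jaw": 0.093, "dx": 0, "dy": 0, "dz": 0, "yaw": 0.18},
  {"jaw": 0.093, "dx": 0, "dy": 0, "dz": 0, "yaw": 0.18},
  {"jaw": 0.093, "dx": 0, "dy": 0, "dz": 0, "yaw": 0.18},
])

```text
t: 7.95
tool_pos: [0.4714, 0.3307, 0.2546]
orientation: [2.912, 1.177, -0.0]
force: [-0.8, -0.1, 0.0]
opening: 0.0464
gripper_force: 0.0
```

Emit:
carry_out([
  {"jaw": 0.093, "dx": 0, "dy": 0, "dz": 0, "yaw": 0.18},
  {"jaw": 0.093, "dx": 0, "dy": 0, "dz": 0, "yaw": 0.18},
  {"jaw": 0.093, "dx": 0, "dy": 0, "dz": 0, "yaw": 0.18},
  {"jaw": 0.093, "dx": 0, "dy": 0, "dz": 0, "yaw": 0.12},
  {"jaw": 0.093, "dx": 0, "dy": 0, "dz": 0, "yaw": 0},
])

```text
t: 8.57
tool_pos: [0.4714, 0.3306, 0.2545]
orientation: [3.136, 0.182, -0.0]
force: [0.1, -0.5, -0.0]
opening: 0.0921
gripper_force: 0.0
```

```bash
python3 - <<'E'
from h import *
T=lambda u,v:(200+u/5,155+v/5)
for p in [(628,195),(628,281),(560,230),(698,230)]: print(p,atz('top',*T(*p),.185 if p[0]==628 else .155).round(4))
pin=np.array([.5612,.1536,0]); c=pin-.040*EX; print(c); go(c[0],c[1],.25,.112)
E
```

```text
(628, 195) [0.5432 0.1488 0.185 ]
(628, 281) [0.5077 0.1481 0.185 ]
(560, 230) [0.5326 0.1772 0.155 ]
(698, 230) [0.5338 0.119  0.155 ]
[0.52145062 0.14912936 0.        ]
t 8.57 pos [0.4714 0.3306 0.2545] psi 0.1157 q6 1.98 F [ 0.1 -0.5 -0. ] | yaw 0.0037 then dx,dy,dz [0.0295 0.1859 0.0045]
```

Emit:
carry_out([
  {"jaw": 0.093, "dx": 0.0105, "dy": 0.0615, "dz": 0, "yaw": 0.0035},
  {"jaw": 0.093, "dx": 0.0105, "dy": 0.0615, "dz": 0, "yaw": 0},
  {"jaw": 0.093, "dx": 0.0105, "dy": 0.0615, "dz": 0, "yaw": 0},
  {"jaw": 0.093, "dx": 0, "dy": 0, "dz": 0, "yaw": 0},
])

```text
t: 9.07
tool_pos: [0.5247, 0.1466, 0.2547]
orientation: [3.136, 0.171, 0.0]
force: [0.1, 0.8, -0.9]
opening: 0.093
gripper_force: 0.0
```

```bash
python3 - <<'E'
from h import *
go(.5235,.149,.135,.112)
E
```

```text
t 9.07 pos [0.5247 0.1466 0.2547] psi 0.109 q6 1.64 F [ 0.1  0.8 -0.9] | yaw -0.003 then dx,dy,dz [-0.0009 -0.0025  0.1197]
```

Emit:
carry_out([
  {"jaw": 0.093, "dx": 0, "dy": -0.0025, "dz": 0.04, "yaw": -0.003},
  {"jaw": 0.093, "dx": 0, "dy": 0, "dz": 0.04, "yaw": 0},
  {"jaw": 0.093, "dx": 0, "dy": 0, "dz": 0.03, "yaw": 0},
  {"jaw": 0.093, "dx": 0, "dy": 0, "dz": 0.01, "yaw": 0},
  {"jaw": 0.075, "dx": 0, "dy": 0, "dz": 0, "yaw": 0},
  {"jaw": 0.065, "dx": 0, "dy": 0, "dz": 0, "yaw": 0},
  {"jaw": 0.062, "dx": 0, "dy": 0, "dz": 0, "yaw": 0},
], grip_force=5)

```text
t: 9.95
tool_pos: [0.5243, 0.153, 0.1362]
orientation: [-3.136, -0.181, -0.004]
force: [0.4, -1.6, -1.2]
opening: 0.0674
gripper_force: 1.0
```

Emit:
carry_out([
  {"jaw": 0.055, "dx": 0, "dy": 0, "dz": 0, "yaw": 0},
  {"jaw": 0.055, "dx": 0, "dy": 0, "dz": 0, "yaw": 0},
  {"jaw": 0.055, "dx": 0, "dy": 0, "dz": 0, "yaw": 0},
])

```text
t: 10.32
tool_pos: [0.5238, 0.1515, 0.1354]
orientation: [3.134, 0.18, 0.001]
force: [0.1, -7.2, 0.3]
opening: 0.0608
gripper_force: 5.0
```

```bash
python3 - <<'E'
from h import *
go(.5235,.149,.135,.112)
E
```

```text
t 10.32 pos [0.5238 0.1515 0.1354] psi 0.1145 q6 1.65 F [ 0.1 -7.2  0.3] | yaw 0.0025 then dx,dy,dz [-0.0005  0.0024  0.0004]
```

Emit:
carry_out([
  {"jaw": 0.055, "dx": 0, "dy": 0.0015, "dz": 0, "yaw": 0},
  {"jaw": 0.055, "dx": 0, "dy": 0, "dz": 0, "yaw": 0},
])

```text
t: 10.58
tool_pos: [0.5238, 0.1513, 0.135]
orientation: [-3.136, -0.181, -0.001]
force: [1.0, -2.6, -0.4]
opening: 0.0608
gripper_force: 5.0
```

Emit:
carry_out([
  {"jaw": 0.055, "dx": 0, "dy": 0.0015, "dz": 0, "yaw": 0},
  {"jaw": 0.055, "dx": 0, "dy": 0, "dz": 0, "yaw": 0},
])

```text
t: 10.82
tool_pos: [0.5235, 0.15, 0.1346]
orientation: [-3.136, -0.181, 0.0]
force: [-0.3, 0.6, -0.4]
opening: 0.0607
gripper_force: 5.0
```

Emit:
carry_out([
  {"jaw": 0.055, "dx": 0, "dy": 0, "dz": -0.0015, "yaw": 0},
  {"jaw": 0.055, "dx": 0, "dy": 0, "dz": 0, "yaw": 0},
], grip_force=20)

```text
t: 11.08
tool_pos: [0.5237, 0.15, 0.1363]
orientation: [-3.136, -0.181, -0.0]
force: [0.9, 0.9, -2.5]
opening: 0.0606
gripper_force: 20.0
```

Emit:
carry_out([
  {"jaw": 0.055, "dx": -0.01, "dy": 0, "dz": 0, "yaw": 0.0025},
  {"jaw": 0.055, "dx": -0.02, "dy": 0, "dz": 0, "yaw": 0},
  {"jaw": 0.055, "dx": -0.02, "dy": 0, "dz": 0, "yaw": 0},
  {"jaw": 0.055, "dx": -0.02, "dy": 0, "dz": 0, "yaw": 0},
  {"jaw": 0.055, "dx": -0.014, "dy": 0, "dz": 0, "yaw": 0},
  {"jaw": 0.055, "dx": 0, "dy": 0, "dz": 0, "yaw": 0},
])

```text
t: 11.82
tool_pos: [0.4392, 0.1404, 0.1361]
orientation: [-3.137, -0.177, -0.0]
force: [0.3, -0.1, -2.1]
opening: 0.0601
gripper_force: 20.0
```

```bash
python3 - <<'E'
from h import *
go(.4233,.2887,.1366,.112)
snap('top','t3',(200,160,360,260),4)
E
```

```text
t 11.82 pos [0.4392 0.1404 0.1361] psi 0.113 q6 1.66 F [ 0.3 -0.1 -2.1] | yaw 0.001 then dx,dy,dz [ 0.0007 -0.1491 -0.0005]
```

View pics/t3.png

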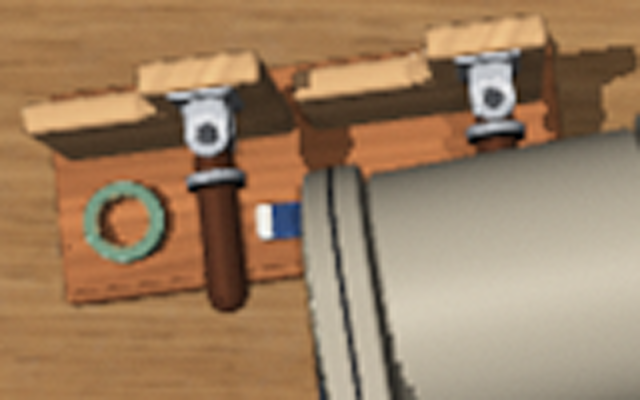

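The spare peg stands square out (pin about (252,193), tip about (257,237) in full pixels), its collar set further out than the loaded one's; the roll is clear. Moving across.

Emit:
carry_out([
  {"jaw": 0.055, "dx": 0, "dy": -0.05, "dz": 0, "yaw": 0},
  {"jaw": 0.055, "dx": 0, "dy": -0.05, "dz": 0, "yaw": 0},
  {"jaw": 0.055, "dx": 0, "dy": -0.04, "dz": 0, "yaw": 0},
  {"jaw": 0.055, "dx": 0, "dy": -0.009, "dz": 0, "yaw": 0},
  {"jaw": 0.055, "dx": 0, "dy": 0, "dz": 0, "yaw": 0},
])

```text
t: 12.5
tool_pos: [0.4235, 0.2885, 0.1359]
orientation: [3.136, 0.179, -0.001]
force: [-0.3, 0.5, -1.7]
opening: 0.0602
gripper_force: 20.0
```

```bash
python3 - <<'E'
from h import *
go(.4233,.2887,.1366,.112)
print([atz('top',200+u/4,160+v/4,.156).round(4) for u,v in [(226,300),(218,240),(210,190)]])
E
```

```text
t 12.5 pos [0.4235 0.2885 0.1359] psi 0.1139 q6 1.96 F [-0.3  0.5 -1.7] | yaw 0.0019 then dx,dy,dz [-0.0002 -0.0002 -0.0007]
[array([0.4583, 0.2916, 0.156 ]), array([0.4897, 0.2971, 0.156 ]), array([0.5161, 0.3025, 0.156 ])]
```

Emit:
carry_out([
  {"jaw": 0.055, "dx": 0.008, "dy": 0, "dz": -0.0006, "yaw": 0.002},
  {"jaw": 0.055, "dx": 0.008, "dy": 0, "dz": 0, "yaw": 0},
  {"jaw": 0.055, "dx": 0.005, "dy": 0, "dz": 0, "yaw": 0},
  {"jaw": 0.055, "dx": 0.005, "dy": 0, "dz": 0, "yaw": 0},
])

```text
t: 13.0
tool_pos: [0.4498, 0.291, 0.1367]
orientation: [3.137, 0.173, -0.0]
force: [0.5, 0.8, -1.5]
opening: 0.06
gripper_force: 20.0
```

Emit:
carry_out([
  {"jaw": 0.055, "dx": 0.005, "dy": 0, "dz": 0, "yaw": 0},
  {"jaw": 0.055, "dx": 0.005, "dy": 0, "dz": 0, "yaw": 0},
])

```text
t: 13.25
tool_pos: [0.4594, 0.2923, 0.1366]
orientation: [3.136, 0.174, -0.001]
force: [-1.4, -1.4, -1.8]
opening: 0.0602
gripper_force: 20.0
```

Emit:
carry_out([
  {"jaw": 0.055, "dx": 0.01, "dy": 0, "dz": 0, "yaw": 0},
  {"jaw": 0.055, "dx": 0.01, "dy": 0, "dz": 0, "yaw": 0},
  {"jaw": 0.055, "dx": 0.006, "dy": 0, "dz": 0, "yaw": 0},
  {"jaw": 0.055, "dx": 0, "dy": 0, "dz": 0, "yaw": 0},
])

```text
t: 13.75
tool_pos: [0.4857, 0.2955, 0.1368]
orientation: [-3.137, -0.174, -0.001]
force: [1.0, -0.8, -1.2]
opening: 0.0603
gripper_force: 20.0
```

Emit:
carry_out([
  {"jaw": 0.055, "dx": 0.002, "dy": 0, "dz": 0, "yaw": 0},
  {"jaw": 0.055, "dx": 0.002, "dy": 0, "dz": 0, "yaw": 0},
])

```text
t: 14.0
tool_pos: [0.4889, 0.2959, 0.1368]
orientation: [-3.137, -0.174, 0.0]
force: [-0.4, -0.7, -1.7]
opening: 0.0602
gripper_force: 20.0
```

Emit:
carry_out([
  {"jaw": 0.055, "dx": 0.0015, "dy": 0, "dz": 0, "yaw": 0},
  {"jaw": 0.055, "dx": 0.0015, "dy": 0, "dz": 0, "yaw": 0},
])

```text
t: 14.25
tool_pos: [0.4921, 0.2963, 0.1369]
orientation: [-3.137, -0.174, -0.0]
force: [-0.1, -0.8, -1.0]
opening: 0.0602
gripper_force: 20.0
```

Emit:
carry_out([
  {"jaw": 0.055, "dx": 0.0015, "dy": 0, "dz": 0, "yaw": 0},
  {"jaw": 0.055, "dx": 0.0015, "dy": 0, "dz": 0, "yaw": 0},
])

```text
t: 14.5
tool_pos: [0.4951, 0.2966, 0.1369]
orientation: [-3.137, -0.174, -0.0]
force: [0.9, -0.5, -2.2]
opening: 0.06
gripper_force: 20.0
```

Emit:
carry_out([
  {"jaw": 0.055, "dx": 0.0015, "dy": 0, "dz": 0, "yaw": 0},
  {"jaw": 0.055, "dx": 0.001, "dy": 0, "dz": 0, "yaw": 0},
])

```text
t: 14.75
tool_pos: [0.4966, 0.2967, 0.1364]
orientation: [3.136, 0.174, -0.003]
force: [-7.9, -0.7, 1.8]
opening: 0.0602
gripper_force: 20.0
```

Emit:
carry_out([
  {"jaw": 0.055, "dx": 0.001, "dy": 0, "dz": 0, "yaw": 0},
  {"jaw": 0.055, "dx": 0.001, "dy": 0, "dz": 0, "yaw": 0},
])

```text
t: 15.0
tool_pos: [0.4967, 0.2967, 0.1362]
orientation: [3.136, 0.175, -0.009]
force: [-15.4, -3.1, 6.6]
opening: 0.0604
gripper_force: 20.0
```

Emit:
carry_out([
  {"jaw": 0.055, "dx": -0.0006, "dy": 0, "dz": 0, "yaw": 0},
  {"jaw": 0.055, "dx": 0, "dy": 0, "dz": 0, "yaw": 0},
])

```text
t: 15.25
tool_pos: [0.4966, 0.2967, 0.1359]
orientation: [3.136, 0.175, -0.007]
force: [-9.7, -0.6, 2.1]
opening: 0.0601
gripper_force: 20.0
```

Emit:
carry_out([
  {"jaw": 0.055, "dx": -0.001, "dy": 0, "dz": 0.001, "yaw": 0},
  {"jaw": 0.055, "dx": 0, "dy": 0, "dz": 0, "yaw": 0},
])

```text
t: 15.5
tool_pos: [0.4965, 0.2967, 0.1352]
orientation: [3.136, 0.175, -0.004]
force: [-6.1, -0.5, 0.3]
opening: 0.06
gripper_force: 20.0
```

Emit:
carry_out([
  {"jaw": 0.062, "dx": 0, "dy": 0, "dz": 0, "yaw": 0},
  {"jaw": 0.068, "dx": 0, "dy": 0, "dz": 0, "yaw": 0},
  {"jaw": 0.08, "dx": 0, "dy": 0, "dz": 0, "yaw": 0},
  {"jaw": 0.085, "dx": 0, "dy": 0, "dz": 0, "yaw": 0},
], grip_force=5)

```text
t: 16.0
tool_pos: [0.4981, 0.2969, 0.1359]
orientation: [-3.137, -0.174, -0.001]
force: [0.5, 0.2, 0.0]
opening: 0.0824
gripper_force: 0.0
```

Emit:
carry_out([
  {"jaw": 0.085, "dx": 0, "dy": 0, "dz": -0.03, "yaw": 0},
  {"jaw": 0.085, "dx": 0, "dy": 0, "dz": -0.05, "yaw": 0},
  {"jaw": 0.085, "dx": 0, "dy": 0, "dz": -0.04, "yaw": 0},
  {"jaw": 0, "dx": 0, "dy": 0.05, "dz": 0, "yaw": 0},
  {"jaw": 0, "dx": -0.02, "dy": 0.05, "dz": 0, "yaw": 0},
  {"jaw": 0, "dx": -0.02, "dy": 0.05, "dz": 0, "yaw": 0},
  {"jaw": 0, "dx": 0, "dy": 0.05, "dz": 0, "yaw": 0},
  {"jaw": 0, "dx": 0, "dy": 0, "dz": 0, "yaw": 0},
])

```text
t: 17.0
tool_pos: [0.4805, 0.0908, 0.2561]
orientation: [3.136, 0.167, 0.002]
force: [0.2, -0.2, 0.5]
opening: 0.0398
gripper_force: 0.0
```

```bash
python3 - <<'E'
from h import *
rel(.5612,.1536)
snap('top','t4',(200,160,360,260),4)
snap('side','s4',(255,140,415,240),4)
E
python3 -c "
import cv2,numpy as np
cv2.imwrite('pics/c4.png',cv2.resize(np.vstack([cv2.imread('pics/t4.png'),cv2.imread('pics/s4.png')]),(480,600)))"
```

```text
t 17.0 psi 0.106 in tool axes from pin x,y [-0.0869  0.0539] z 0.2561 F tool [ 0.1  0.2 -0.5] q [ 0.08 -0.19  1.73 -0.    1.6   1.55]
```

View pics/c4.png

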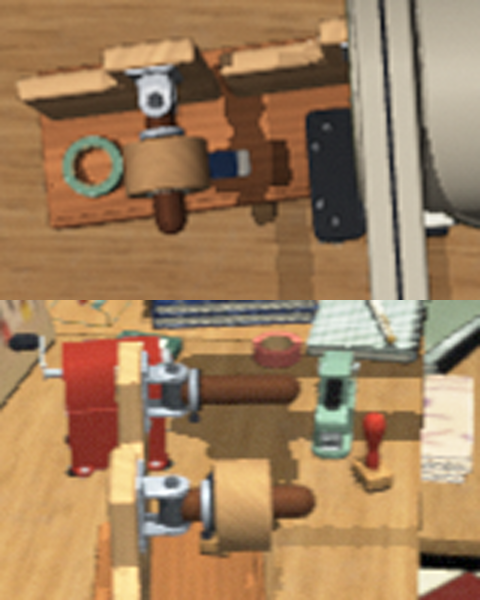

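The roll sits on the spare peg against its collar; the loaded peg is empty and still square out. Next, fold it.

Emit:
carry_out([
  {"jaw": 0, "dx": 0, "dy": 0, "dz": 0, "yaw": -0.18},
  {"jaw": 0, "dx": 0, "dy": 0, "dz": 0, "yaw": -0.18},
  {"jaw": 0, "dx": 0, "dy": 0, "dz": 0, "yaw": -0.18},
  {"jaw": 0, "dx": 0, "dy": 0, "dz": 0, "yaw": -0.18},
  {"jaw": 0, "dx": 0, "dy": 0, "dz": 0, "yaw": -0.18},
  {"jaw": 0, "dx": 0, "dy": 0, "dz": 0, "yaw": -0.18},
  {"jaw": 0, "dx": 0, "dy": 0, "dz": 0, "yaw": -0.18},
  {"jaw": 0, "dx": 0, "dy": 0, "dz": 0, "yaw": -0.18},
])

```text
t: 18.1
tool_pos: [0.4802, 0.0953, 0.2556]
orientation: [-2.234, -2.208, -0.0]
force: [0.5, -0.0, 0.0]
opening: 0.0001
gripper_force: 0.0
```

Emit:
carry_out([
  {"jaw": 0, "dx": 0, "dy": 0, "dz": 0, "yaw": -0.14},
  {"jaw": 0, "dx": 0, "dy": 0, "dz": 0, "yaw": 0},
])

```text
t: 18.35
tool_pos: [0.4801, 0.095, 0.2556]
orientation: [-2.083, -2.351, -0.0]
force: [-0.4, -0.0, -0.7]
opening: 0.0003
gripper_force: 0.0
```

```bash
python3 - <<'E'
from h import *
go(.4995,.1205,.143,1.683)
E
```

```text
t 18.35 pos [0.4801 0.095  0.2556] psi 1.6919 q6 -0.03 F [-0.4 -0.  -0.7] | yaw 0.0089 then dx,dy,dz [0.0231 0.0221 0.1126]
```

Emit:
carry_out([
  {"jaw": 0, "dx": 0.018, "dy": 0.022, "dz": 0, "yaw": 0.009},
  {"jaw": 0, "dx": 0, "dy": 0, "dz": 0.05, "yaw": 0},
  {"jaw": 0, "dx": 0, "dy": 0, "dz": 0.04, "yaw": 0},
  {"jaw": 0, "dx": 0, "dy": 0, "dz": 0.0226, "yaw": 0},
  {"jaw": 0, "dx": 0.005, "dy": 0, "dz": 0, "yaw": 0},
  {"jaw": 0, "dx": 0, "dy": 0, "dz": 0, "yaw": 0},
])

```text
t: 19.1
tool_pos: [0.5, 0.12, 0.1444]
orientation: [2.095, 2.34, 0.002]
force: [0.4, -0.3, -0.7]
opening: 0.0009
gripper_force: 0.0
```

```bash
python3 - <<'E'
from h import *
rel(.5612,.1536)
E
```

```text
t 19.1 psi 1.681 in tool axes from pin x,y [-0.0266 -0.0646] z 0.1444 F tool [-0.3  0.4  0.7] q [ 0.14 -0.06  1.82  0.    1.38  0.03]
```

Emit:
carry_out([
  {"jaw": 0, "dx": 0.005, "dy": 0, "dz": 0, "yaw": 0},
  {"jaw": 0, "dx": 0.003, "dy": 0, "dz": 0, "yaw": 0},
  {"jaw": 0, "dx": 0.0066, "dy": -0.0013, "dz": 0, "yaw": 0.1},
  {"jaw": 0, "dx": 0.0079, "dy": -0.0017, "dz": 0, "yaw": 0.12},
  {"jaw": 0, "dx": 0.0079, "dy": -0.0017, "dz": 0, "yaw": 0.12},
  {"jaw": 0, "dx": 0.0079, "dy": -0.0017, "dz": 0, "yaw": 0.12},
])

```text
t: 19.85
tool_pos: [0.4939, 0.1571, 0.1439]
orientation: [2.577, 1.796, -0.001]
force: [-2.5, -3.7, 2.4]
opening: 0.0001
gripper_force: 2.4
```

```bash
python3 - <<'E'
from h import *
rel(.5612,.1536)
E
```

```text
t 19.85 psi 1.217 in tool axes from pin x,y [-0.0201 -0.0643] z 0.1439 F tool [-4.3 -1.1 -2.4] q [ 0.21 -0.04  1.8  -0.    1.38  0.56]
```

Tracking well; 1.1 rad remain.

Emit:
carry_out([
  {"jaw": 0, "dx": 0.0079, "dy": -0.0017, "dz": 0, "yaw": 0.12},
  {"jaw": 0, "dx": 0.0079, "dy": -0.0017, "dz": 0, "yaw": 0.12},
  {"jaw": 0, "dx": 0.0079, "dy": -0.0017, "dz": 0, "yaw": 0.12},
  {"jaw": 0, "dx": 0.0079, "dy": -0.0017, "dz": 0, "yaw": 0.12},
  {"jaw": 0, "dx": 0.0079, "dy": -0.0017, "dz": 0, "yaw": 0.12},
  {"jaw": 0, "dx": 0.0079, "dy": -0.0017, "dz": 0, "yaw": 0.12},
  {"jaw": 0, "dx": 0.0079, "dy": -0.0017, "dz": 0, "yaw": 0.12},
])

```text
t: 20.72
tool_pos: [0.5189, 0.2064, 0.143]
orientation: [-3.085, -0.59, 0.004]
force: [-6.7, 0.6, 2.2]
opening: 0.0004
gripper_force: 2.6
```

```bash
python3 - <<'E'
from h import *
rel(.5612,.1536)
E
```

```text
t 20.73 psi 0.378 in tool axes from pin x,y [-0.0198 -0.0647] z 0.143 F tool [-6.  -3.1 -2.2] q [0.29 0.07 1.69 0.   1.38 1.48]
```

Emit:
carry_out([
  {"jaw": 0, "dx": 0.0066, "dy": -0.0013, "dz": 0, "yaw": 0.1},
  {"jaw": 0, "dx": 0.0053, "dy": -0.001, "dz": 0, "yaw": 0.08},
  {"jaw": 0, "dx": 0.0013, "dy": 0, "dz": 0, "yaw": 0.02},
  {"jaw": 0, "dx": 0.0009, "dy": 0, "dz": 0, "yaw": 0.014},
])

```text
t: 21.22
tool_pos: [0.5314, 0.2132, 0.1429]
orientation: [-3.13, -0.263, 0.004]
force: [-5.5, 2.5, -0.1]
opening: 0.0006
gripper_force: 2.5
```

Emit:
carry_out([
  {"jaw": 0, "dx": 0.0009, "dy": 0, "dz": 0, "yaw": 0.014},
  {"jaw": 0, "dx": 0.0009, "dy": 0, "dz": 0, "yaw": 0.014},
])

```text
t: 21.48
tool_pos: [0.5331, 0.2135, 0.1429]
orientation: [-3.133, -0.219, 0.004]
force: [-5.4, 4.0, -0.4]
opening: 0.0007
gripper_force: 2.6
```

```bash
python3 - <<'E'
from h import *
rel(.5612,.1536)
E
```

```text
t 21.48 psi 0.14 in tool axes from pin x,y [-0.0195 -0.0632] z 0.1429 F tool [-4.8 -4.7  0.4] q [0.29 0.11 1.65 0.   1.38 1.72]
```

Emit:
carry_out([
  {"jaw": 0, "dx": 0.0009, "dy": 0, "dz": 0, "yaw": 0.014},
  {"jaw": 0, "dx": 0.0009, "dy": 0, "dz": 0, "yaw": 0.014},
])

```text
t: 21.72
tool_pos: [0.5349, 0.2137, 0.1429]
orientation: [-3.136, -0.175, 0.004]
force: [-5.7, 2.7, -0.3]
opening: 0.0004
gripper_force: 2.6
```

Emit:
carry_out([
  {"jaw": 0, "dx": 0.0007, "dy": 0, "dz": 0, "yaw": 0},
])

```text
t: 21.85
tool_pos: [0.5356, 0.2139, 0.1429]
orientation: [-3.135, -0.176, 0.004]
force: [-6.1, 3.9, 0.0]
opening: 0.0008
gripper_force: 2.6
```

Emit:
carry_out([
  {"jaw": 0, "dx": 0.0007, "dy": 0, "dz": 0, "yaw": 0},
])

```text
t: 21.98
tool_pos: [0.536, 0.2139, 0.1428]
orientation: [-3.136, -0.176, 0.006]
force: [-8.9, 2.4, 1.7]
opening: 0.0004
gripper_force: 4.1
```

Emit:
carry_out([
  {"jaw": 0, "dx": 0.0005, "dy": 0, "dz": 0, "yaw": 0},
])

```text
t: 22.1
tool_pos: [0.536, 0.214, 0.1428]
orientation: [-3.136, -0.176, 0.007]
force: [-10.5, 2.3, 2.6]
opening: 0.0004
gripper_force: 5.2
```

Emit:
carry_out([
  {"jaw": 0, "dx": 0.0004, "dy": 0, "dz": 0, "yaw": 0},
  {"jaw": 0, "dx": 0, "dy": 0, "dz": 0, "yaw": 0},
])

```text
t: 22.35
tool_pos: [0.536, 0.214, 0.1427]
orientation: [-3.136, -0.177, 0.008]
force: [-10.8, 1.9, 4.0]
opening: 0.0007
gripper_force: 5.6
```

Emit:
carry_out([
  {"jaw": 0, "dx": -0.005, "dy": 0, "dz": 0, "yaw": 0},
  {"jaw": 0, "dx": -0.012, "dy": 0, "dz": 0, "yaw": 0},
  {"jaw": 0, "dx": 0, "dy": 0, "dz": -0.05, "yaw": 0},
  {"jaw": 0, "dx": 0, "dy": 0, "dz": -0.06, "yaw": 0},
  {"jaw": 0, "dx": 0, "dy": 0.06, "dz": 0, "yaw": 0},
  {"jaw": 0, "dx": 0, "dy": 0.06, "dz": 0, "yaw": 0},
  {"jaw": 0, "dx": 0, "dy": 0.06, "dz": 0, "yaw": 0},
  {"jaw": 0, "dx": 0, "dy": 0.06, "dz": 0, "yaw": 0},
])

```text
t: 23.35
tool_pos: [0.5482, -0.0291, 0.2537]
orientation: [3.136, 0.175, 0.002]
force: [1.1, 0.2, 0.1]
opening: 0.0009
gripper_force: 0.0
```

Emit:
carry_out([
  {"jaw": 0, "dx": 0, "dy": 0.06, "dz": 0, "yaw": 0},
  {"jaw": 0, "dx": 0, "dy": 0.06, "dz": 0, "yaw": 0},
  {"jaw": 0, "dx": 0, "dy": 0, "dz": 0, "yaw": 0},
])

```text
t: 23.72
tool_pos: [0.5612, -0.1506, 0.2531]
orientation: [3.136, 0.167, -0.0]
force: [0.4, 0.4, -0.4]
opening: 0.0005
gripper_force: 0.0
```

```bash
python3 - <<'E'
from h import *
snap('top','t5',(200,150,360,250),4)
snap('side','s5',(255,140,415,240),4)
E
python3 -c "
import cv2,numpy as np
cv2.imwrite('pics/c5.png',cv2.resize(np.vstack([cv2.imread('pics/t5.png'),cv2.imread('pics/s5.png')]),(480,600)))"
```

```text
(no output)
```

View pics/c5.png

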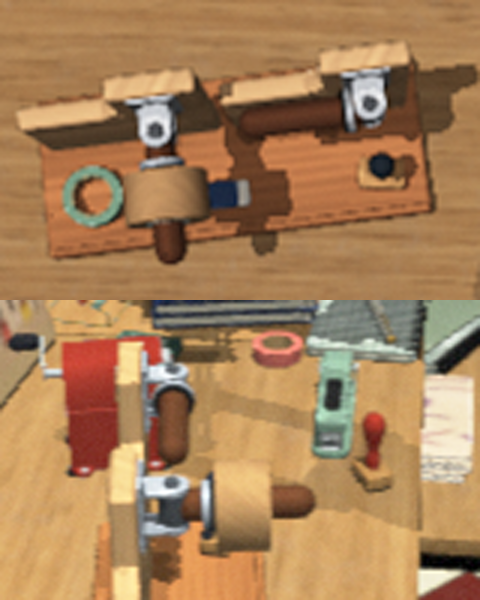

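The emptied peg lies flat along its panel, the roll sits against the spare peg's collar with that peg square out, and the bystanders haven't moved.

```bash
python3 -c "
from plant import *
print(close_job())"
```

```text
the job is handed in; nothing more can be done
None
```

The job is done and handed in at about 24 s: the roll is on the other peg, which is fully out, and seated against its collar (the push peaked near 15 N, then eased to about 10 N), the emptied peg is flat against its panel (both stops felt, at most about 15 N), and the small stock looks undisturbed in the last pictures.

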